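# Dispense the brass blanks and tip the tray to its pouring corner

## Task

Press the treadle of the blank dispenser down to its stop so that the gate opens and all four brass blanks slide out into the tray, then let it spring back up. Take the tray by its wooden handle out from under the chute, lift it until even its lowest corner is a good 10 cm above the bench, and tip it so that all four blanks slide together into the corner with the brass pouring beak. Finish still holding it by the handle, up in the air, tilted like that and steady, clear of the dispenser, with no blank spilt; leave the mallet, the round wooden box and the tweezers where they are.

Things in the scene. Friction and masses are not known exactly. Their poses are not given: they have to be found in the camera images.
- dispenser: Blank dispenser, screwed down: grey base plate 84 x 136 x 10 mm, steel chute 28 mm wide sloping down 25 degrees towards its own +y. Origin: under the plate on the chute's centre line, at bench height; y points down the chute (left, to the tray), x away from the robot, z up. Chute outlet at own (0, +80, 36) mm, some 10 mm inside the tray's -y wall; chute's top end at own y -27, z 103 mm. Plate spans own y -90 to +46.
- treadle (a joint): Treadle, a see-saw over the chute: 0 rad at rest (gate shut), 0.30 rad down on its stop (gate fully open). Turns about a level pin along the dispenser's x at own (0, +5, 96) mm. A spring lifts it again when let go; it takes 3 N at the pad to start and 8 N on the stop. Held down, it lets the blanks slide out within about 1 s.
- pad (a point): Centre of the upper face of the treadle's black foot pad, 58 mm (dispenser x) by 40 mm (dispenser y), at the upper end of the chute, at own (0, -62, 76) mm of the dispenser at rest. Pressed straight down from above, the pad sinks 20 mm to the stop. Nothing overhangs it.
- tray: Loose aluminium sorting tray, about 0.16 kg, 136 mm (own x) by 116 mm (own y), 26 mm high, walls and floor 3 mm, empty at the start, standing under the chute's outlet, which overhangs its -y wall near the middle, 7 mm above the rim. Origin: under the centre of its floor; x points away from the handle, y away from the chute (left), z up.
- tray_grip (a point): Centre of the tray's wooden handle, a bar 60 mm long (tray x), 20 mm wide (tray y) and 22 mm high, which sticks out from the middle of the tray's -x wall, towards the robot; 28 mm above the bench, at tray (-106, 0, 28) mm. To be pinched from above across its 20 mm width. Its axes are the tray's.
- tray_corner (a point): Inner floor corner of the tray under the brass pouring beak and brass rim trim: the far left corner seen from the handle, opposite the chute's side, at tray (+65, +55, 3) mm. The blanks are to gather here. Its axes are the tray's.
- blank0_centre (a point): Centre of brass disc blank 0, 18 mm across, 6 mm thick, 13 g; at the start the four lie in single file in the chute, blank0 at the gate. Polished: they start to slide on the tray floor at a tilt of 10 to 14 degrees, and run along its walls into a corner when both sides that meet there slope down 20 degrees or more.
- blank1_centre (a point): Centre of brass disc blank 1, 18 mm across, 6 mm thick, 13 g; at the start the four lie in single file in the chute, blank0 at the gate. Polished: they start to slide on the tray floor at a tilt of 10 to 14 degrees, and run along its walls into a corner when both sides that meet there slope down 20 degrees or more.
- blank2_centre (a point): Centre of brass disc blank 2, 18 mm across, 6 mm thick, 13 g; at the start the four lie in single file in the chute, blank0 at the gate. Polished: they start to slide on the tray floor at a tilt of 10 to 14 degrees, and run along its walls into a corner when both sides that meet there slope down 20 degrees or more.
- blank3_centre (a point): Centre of brass disc blank 3, 18 mm across, 6 mm thick, 13 g; at the start the four lie in single file in the chute, blank0 at the gate. Polished: they start to slide on the tray floor at a tilt of 10 to 14 degrees, and run along its walls into a corner when both sides that meet there slope down 20 degrees or more.
- mallet: Small turned wooden mallet, 82 x 24 x 24 mm, lying on the bench far left, behind the tray; leave alone. Origin: centre of its underside.
- wax_box: Round turned wooden lidded box, 63 mm across, 23 mm high, on the bench to the right of the dispenser; leave alone. Origin: centre of its underside.
- tweezers: Steel cross-locking tweezers with brown grips, 146 x 22 x 10 mm, lying on the bench left of the tray's handle; leave alone. Origin: centre of its underside.
- fold_lamp_left: White folding desk lamp, fixed, near the robot on the right: an obstacle for arm and gripper. Foot about 110 mm square, column 80 x 30 mm, head leaning away to the far right; its top is 430 mm above the bench and 100 mm further out than its foot. Origin: under the centre of its foot. It never moves.
Not all that is in view belongs to the job. Of the things that look like the tray, the larger one is meant.

How it is judged (in metres and radians):
On the way, in this order (a step that is already met when the one before it is completed fails the run):
1. the treadle is held down on its stop (value of joint treadle above 0.275 rad), for 0.2 s.
2. all four blanks lie in the tray and the treadle is back up (x of blank0_centre in the frame of tray between -0.068 and 0.068 m and y of blank0_centre in the frame of tray between -0.058 and 0.058 m and z of blank0_centre in the frame of tray between 0 and 0.03 m and x of blank1_centre in the frame of tray between -0.068 and 0.068 m and y of blank1_centre in the frame of tray between -0.058 and 0.058 m and z of blank1_centre in the frame of tray between 0 and 0.03 m and x of blank2_centre in the frame of tray between -0.068 and 0.068 m and y of blank2_centre in the frame of tray between -0.058 and 0.058 m and z of blank2_centre in the frame of tray between 0 and 0.03 m and x of blank3_centre in the frame of tray between -0.068 and 0.068 m and y of blank3_centre in the frame of tray between -0.058 and 0.058 m and z of blank3_centre in the frame of tray between 0 and 0.03 m and value of joint treadle below 0.04 rad), for 0.2 s.
3. the tray is lifted by hand with all four blanks in it (x of blank0_centre in the frame of tray between -0.068 and 0.068 m and y of blank0_centre in the frame of tray between -0.058 and 0.058 m and z of blank0_centre in the frame of tray between 0 and 0.03 m and x of blank1_centre in the frame of tray between -0.068 and 0.068 m and y of blank1_centre in the frame of tray between -0.058 and 0.058 m and z of blank1_centre in the frame of tray between 0 and 0.03 m and x of blank2_centre in the frame of tray between -0.068 and 0.068 m and y of blank2_centre in the frame of tray between -0.058 and 0.058 m and z of blank2_centre in the frame of tray between 0 and 0.03 m and x of blank3_centre in the frame of tray between -0.068 and 0.068 m and y of blank3_centre in the frame of tray between -0.058 and 0.058 m and z of blank3_centre in the frame of tray between 0 and 0.03 m and height (world z) of tray_corner above 0.04 m and contact force between tray and the fingers above 0.5 N), for 0.2 s.
At the end, for the whole second after the job is handed in: The gripper holds the tray by its handle in the air, beak corner 80 mm or more above the bench, tilted 15 to 57 degrees, steady, touching neither dispenser nor bystanders; all four blanks are in it, each centre within 67 mm of the beak corner (inner floor); treadle back up (all of step 2 and distance between each of blank0_centre, blank1_centre, blank2_centre, blank3_centre and tray_corner below 0.067 m and angle between tray's own z axis and vertical between 0.26 and 1 rad and height (world z) of tray_corner above 0.08 m and distance between the grasp point and tray_grip below 0.045 m and contact force between tray and the fingers above 0.5 N and contact force between tray and dispenser below 0.1 N and contact force between tray and wax_box below 0.1 N and contact force between tray and mallet below 0.1 N and contact force between tray and tweezers below 0.1 N and linear speed of tray below 0.03 m/s); the arm keeps its last pose, push and grip.
It fails at once if the mallet is moved by more than 25 mm (distance of mallet from where it was at the start of the episode above 0.025 m).
It fails at once if the round wooden box is moved by more than 25 mm (distance of wax_box from where it was at the start of the episode above 0.025 m).
It fails at once if the tweezers is moved by more than 25 mm (distance of tweezers from where it was at the start of the episode above 0.025 m).
It also fails if it takes over 58 s, if anything falls off the work surface, if the arm or the gripper's body presses on something with over 40 N, if the wrist force passes 120 N, or if a joint passes its speed limit or range.

## Robot

A 6-joint arm with a two-finger parallel gripper is mounted at the origin on a cart in front of the work surface, level with it; the furniture and walls round the work are solid. World frame = base frame: x ahead of the robot, y to its left, z up, the work surface at z = 0. Lengths are in m, angles in degrees, forces in N, time in s.
With the tool pointing down it reaches from about 0.375 to 0.9 m from the base axis. Payload 3.1 kg.
Tool frame: the origin (TCP) lies between the finger pads; the fingertips stand 19 mm ahead of it and the grasp point (between the pads) is the TCP; z points along the fingers, x is the direction in which the jaws open and shut, and the axes are right-handed (so a half turn about z gives the same grasp; the last joint's range is limited). The gripper opens to 87 mm and grips with 3 to 60 N. Pads are 19 mm wide; open, the fingers measure 117 mm over their backs; the gripper's body (75 mm by 190 mm) begins 51 mm behind the grasp point.
Start: joints at [-78.467, 30.224, 82.088, -0, 67.689, -10.227], TCP at [0.232, -0.58, 0.242] pointing down, gripper open.
Joint ranges: [-176.69, 176.69], [-43.24, 126.21], [12.49, 139.97], [-82, 262], [0, 151.66], [-163.58, 163.58]. Speed limits (degrees/s): [159.86, 159.86, 180, 180, 180, 180].

## Interface

Orientations are given as a 3x3 rotation matrix whose columns are the frame's x, y, z axes.
In Python, from rig import read_state, capture, camera_info, hand_in, spot_in, silhouettes gives the robot as it stands.
- The arm moves only by the shell command python3 -m jog 'ROWS'. ROWS is text: rows parted by semicolons, each of 7 numbers parted by spaces: the shift along the tool's x, y, z in m, then the turn, a rotation vector about the tool's x, y, z in degrees, then the opening, from 0 (shut) to 1 (fully open). A call has 1 to 8 rows; each row is the pose to reach, as a shift and turn from the pose commanded when the call began, along the tool's axes at that moment; what a row does not reach only later rows make up. A row lasts 1/8 s, in which the tool goes at most 62.5 mm and 10.7 degrees, less where a joint would pass 70% of its speed; a pose out of reach is approached as far as the arm can. A call with a gripper value outside its range is refused whole. The fingers move at their own pace and stop on an object; the grip force is fixed at half the most. Time passes only in rows, so rows that repeat a pose let the fingers close. It gives the time, the measured TCP pose, the force and the opening at its end, in the units of the state.
- read_state(): the state, without advancing time (a new reading comes with each control period).
- capture(name): name is "side" or "top"; returns (picture, depth): 384x512x3 uint8, red, green, blue; 384x512 float32, m along the optical axis (not along the pixel's ray), 0 where there is no reading.
- camera_info(name): a dict with "vfov" (degrees; the focal length in pixels is half the picture's height over the tangent of half this angle, whatever the lens; pixels are square), "cx", "cy" (the principal point, pixels), "R" (3x3) and "t" (3): a world point X has camera coordinates R X + t. Camera axes: x right, y down, z forward; pixel columns grow to the right and rows downward; lengths in m; the calibration is good to about 2 mm. A picture is of the moment at which its call begins. camera_info takes no time and is no camera call.
- hand_in(): hands the job in, once; it reports no verdict.
Trained networks look in the newest picture that a camera, given by its name, has taken for a name from the list of things; names that differ only in an ending like _2 or _b are one class to them, and where a whole thing is asked for, a point or a joint stands for the part that bears it (a point fixed in the world has none). Each returns a list of dicts, best first, with "score" (0 to 1); they miss things now and then, are a little off and sometimes report something else, mostly with a low value. They report only what shows in the picture. A call takes as long as a camera call. They do not tell look-alikes from the thing itself.
- spot_in(label, camera): "centre" ([x, y, z] in m, in world coordinates, good to about 4 mm: the middle of the surface that is visible of it).
- silhouettes(label, camera): "region" (384x512 bool, what is visible of it).
The state is a dict: "time_s": time; "joint_positions": joint angles; "qvel": joint speeds; "tau": joint torques, N m; "position": TCP position; "tcp_rot": TCP orientation; "force": force on the tool from outside, world axes, zero at the start; "moment": the same for the moment, N m; "opening": opening from 0.0 (shut) to 1.0 (fully open).
Only numpy, scipy, OpenCV 4.12 (cv2) and the standard library are available. Lean on these libraries where they do the work, as an engineer would, in place of code of your own. Each camera call takes 0.05 s, during which the arm holds its last target.

## Working session

There is one attempt and no reset: what is moved stays moved. The work goes in short steps, Python scripts to look and compute and a shell command to move; the robot and the scene stay as the last step left them, time stands still between calls to the robot, and variables do not carry over. Pictures are saved under pics/ and viewed, and the job is handed in when it is done.

```bash
mkdir -p pics; ls
python3 - <<'E'
from rig import *
import cv2,numpy as np
print(read_state())
for c in("side","top"):
    p,d=capture(c); i=camera_info(c); print(c,i)
    cv2.imwrite(f"pics/{c}0.png",cv2.cvtColor(p,cv2.COLOR_RGB2BGR))
    for l in ("tray","dispenser","pad","tray_grip","tweezers","mallet","wax_box","fold_lamp_left","tray_corner"):
        try: print(l,[(np.round(s["centre"],3),round(s["score"],2)) for s in spot_in(l,c)][:4])
        except Exception as e: print(l,e)
E
```

```text
pics
{'time_s': 0.0, 'joint_positions': array([-7.84680039e+01,  3.02782902e+01,  8.21559550e+01,  1.19627322e-04,
        6.76886419e+01, -1.02266279e+01]), 'qvel': array([ 0.05098686, -0.02420304,  0.0476169 , -0.03940044,  0.08514581,
        0.08278579]), 'tau': array([-6.71877478e-04, -4.40047967e+01, -1.76591527e+01,  6.34224457e-02,
        5.82743576e-02, -1.53711771e-04]), 'position': array([ 0.23158121, -0.57977489,  0.24058123]), 'tcp_rot': array([[ 3.70696046e-01, -9.28754144e-01, -4.26882031e-04],
       [-9.28751844e-01, -3.70696094e-01,  2.10187311e-03],
       [-2.11036687e-03, -3.82688579e-04, -9.99997700e-01]]), 'force': array([ 0.27050491,  0.29588243, -0.61118298]), 'moment': array([-0.01266386, -0.02216825, -0.00140351]), 'opening': 0.9961398131671553}
side {'vfov': 52.37161834613433, 'cx': 259.1528897947294, 'cy': 191.02162629210824, 'R': array([[-0.59732481,  0.80190037, -0.01260426],
       [ 0.67927269,  0.49750093, -0.53951963],
       [-0.42637036, -0.33083019, -0.84187867]]), 't': array([ 0.15828287, -0.42236266,  1.61846981])}
tray [(array([ 0.612,  0.139
[... 644 characters left out ...]
74, -0.9999657 , -0.00620095],
       [-0.99850976,  0.00581823, -0.0542623 ],
       [ 0.05429652,  0.00589382, -0.99850746]]), 't': array([0.20234948, 0.55137231, 1.48629342])}
tray [(array([0.615, 0.14 , 0.001]), 0.61), (array([0.483, 0.653, 0.004]), 0.58)]
dispenser [(array([ 0.592, -0.008,  0.064]), 0.69), (array([ 0.598, -0.032,  0.079]), 0.54)]
pad [(array([ 0.599, -0.035,  0.075]), 0.7)]
tray_grip [(array([0.486, 0.648, 0.003]), 0.96), (array([0.613, 0.14 , 0.006]), 0.64)]
tweezers []
mallet [(array([0.696, 0.297, 0.024]), 0.66)]
wax_box [(array([ 0.615, -0.255,  0.023]), 0.61)]
fold_lamp_left []
tray_corner [(array([0.616, 0.14 , 0.002]), 0.97), (array([0.488, 0.651, 0.005]), 0.73)]
```

View pics/top0.png

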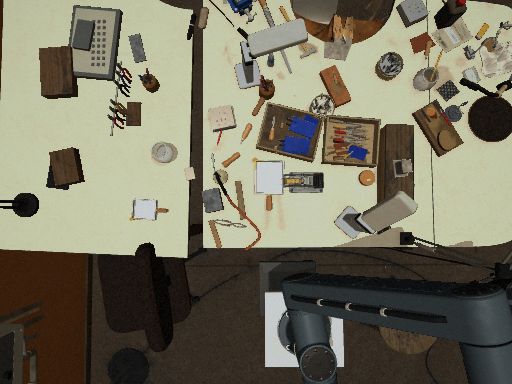

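View pics/side0.png

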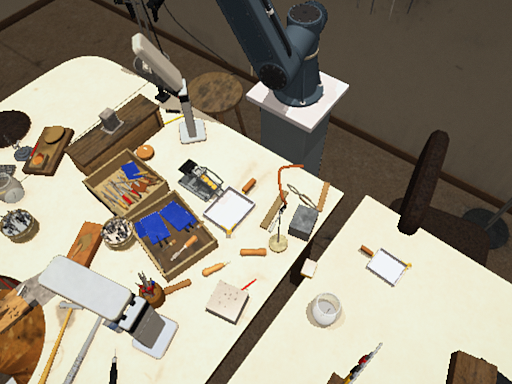

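The top view shows two trays. One is at (269,177) under the chute of the dispenser at (303,181), with its handle at (268,202). The other is small, at (145,209) on the left bench. The first is the larger and stands under the chute, so it fits. I'll enlarge it and measure.

```bash
cat > h.py <<'E'
from rig import *
import cv2,numpy as np
def cloud(c):
    p,d=capture(c); i=camera_info(c); f=192/np.tan(np.radians(i["vfov"]/2))
    v,u=np.mgrid[:384,:512]
    X=np.stack([(u-i["cx"])/f*d,(v-i["cy"])/f*d,d],-1)
    W=(X-i["t"])@i["R"]
    return p,d,W
def proj(c,P):
    i=camera_info(c); f=192/np.tan(np.radians(i["vfov"]/2))
    q=np.asarray(P)@i["R"].T+i["t"]; return np.stack([q[...,0]/q[...,2]*f+i["cx"],q[...,1]/q[...,2]*f+i["cy"]],-1)
def crop(c,p,u,v,w,h,s,name):
    cv2.imwrite(name,cv2.cvtColor(cv2.resize(p[v:v+h,u:u+w],None,fx=s,fy=s,interpolation=cv2.INTER_CUBIC),cv2.COLOR_RGB2BGR))
E
python3 - <<'E'
from h import *
p,d,W=cloud("top")
crop("top",p,200,140,130,100,6,"pics/t1.png")
for l in ("tray","tray_grip","dispenser","pad","tweezers","tray_corner"):
    for s in silhouettes(l,"top")[:2]:
        m=s["region"]; ys,xs=np.where(m); P=W[m]; P=P[d[m]>0]
        r=cv2.minAreaRect(P[:,:2].astype(np.float32)*1000)
        print(l,round(s["score"],2),xs.min(),xs.max(),ys.min(),ys.max(),np.round(r[0],1),np.round(r[1],1),round(r[2],2),P[:,2].min().round(3),P[:,2].max().round(3))
p2,d2,W2=cloud("side")
crop("side",p2,160,130,180,110,4,"pics/s1.png")
# height near handle in top
sel=(d>0)&(W[...,0]>.44)&(W[...,0]<.72)&(W[...,1]>-.1)&(W[...,1]<.24)&(W[...,2]>.014)&(W[...,2]<.2)
for nm,lo in (("handle",None),):
    for cc,ww,dd in(("top",W,d),("side",W2,d2)):
        s=(dd>0)&(ww[...,0]>.42)&(ww[...,0]<.54)&(ww[...,1]>.05)&(ww[...,1]<.22)&(ww[...,2]>.028)&(ww[...,2]<.06)
        P=ww[s]; print(cc,len(P),P.mean(0).round(4),P.min(0).round(3),P.max(0).round(3)); 
        r=cv2.minAreaRect(P[:,:2].astype(np.float32)*1000); print(r)
# pad
for cc,ww,dd in(("top",W,d),("side",W2,d2)):
    s=(dd>0)&(abs(ww[...,0]-.6)<.06)&(ww[...,1]>-.1)&(ww[...,1]<-.01)&(abs(ww[...,2]-.076)<.008)
    P=ww[s]; print("pad",cc,len(P),P.mean(0).round(4),cv2.minAreaRect(P[:,:2].astype(np.float32)*1000))
E
```

```text
tray 0.9 253 283 158 209 [592.6 144.3] [122.8 208.4] 89.34 -0.007 0.084
tray 0.78 131 166 199 219 [492.  631.7] [ 82.8 146.8] 0.08 -0.005 0.037
tray_grip 0.61 131 165 200 219 [489.6 633.1] [142.4  78.5] 89.5 -0.005 0.037
dispenser 0.58 282 323 172 192 [599.3   4.9] [168.1  83.4] 89.6 -0.004 0.108
pad 0.54 283 323 173 187 [606.    7.8] [158.7  63. ] 88.35 0.0 0.108
tweezers 0.69 284 323 174 187 [598.7   5.9] [ 51.8 154. ] 0.39 0.01 0.106
tray_corner 0.74 253 283 158 209 [592.9 142.6] [209.1 122.7] 0.41 -0.007 0.054
tray_corner 0.67 130 166 200 219 [489.7 632.5] [146.2  78.3] 89.5 -0.005 0.037
top 68 [0.5117 0.1415 0.0394] [0.484 0.132 0.029] [0.537 0.153 0.049]
((510.74359130859375, 142.74649047851562), (20.261816024780273, 52.56279373168945), 89.43199157714844)
side 88 [0.5124 0.1439 0.0367] [0.484 0.132 0.029] [0.538 0.154 0.043]
((511.4324951171875, 143.26211547851562), (21.427677154541016, 53.98956298828125), 88.65216064453125)
pad top 165 [ 0.5996 -0.049   0.0771] ((599.1656494140625, -43.083133697509766), (56.32207489013672, 52.22345733642578), 89.37175750732422)
pad side 188 [ 0.5997 -0.0469  0.0759] ((598.591796875, -40.86669158935547), (61.310848236083984, 57.749305725097656), 89.14238739013672)
```

View pics/t1.png

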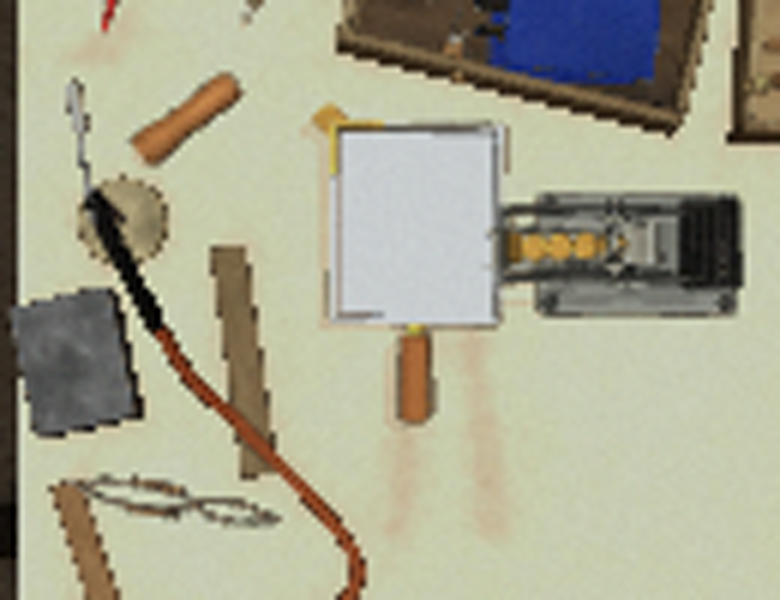

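View pics/s1.png

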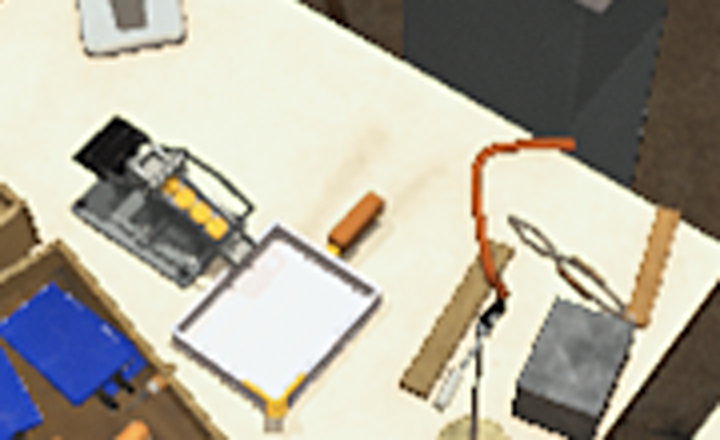

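The enlarged crop confirms the large tray. It has the brass beak at crop (330,118), far left, and the handle at (415,378). The chute outlet overhangs its right wall, and the blanks and black pad are at (565,245) and (712,240). The lamp stands between the arm and the work, so I'll measure how tall the obstacles are.

Run:
```python
from h import *
for c in("top","side"):
    p,d,W=cloud(c)
    for nm,(x0,x1,y0,y1) in dict(lamp=(.3,.62,-.45,-.12),hose=(.38,.62,.19,.36),disp=(.54,.66,-.09,.09),work=(.4,.75,-.1,.2),beyond=(.68,.95,-.2,.3)).items():
        s=(d>0)&(W[...,0]>x0)&(W[...,0]<x1)&(W[...,1]>y0)&(W[...,1]<y1)
        P=W[s]; 
        for zl,zh in((.03,.1),(.1,.2),(.2,.3),(.3,.4),(.4,.5),(.5,1.2)):
            Q=P[(P[:,2]>zl)&(P[:,2]<zh)]
            if len(Q)>3: print(c,nm,zl,len(Q),Q.min(0).round(3),Q.max(0).round(3))
```

```text
top lamp 0.03 306 [ 0.313 -0.432  0.03 ] [ 0.619 -0.156  0.099]
top lamp 0.1 837 [ 0.314 -0.442  0.1  ] [ 0.62  -0.156  0.199]
top lamp 0.2 516 [ 0.313 -0.45   0.2  ] [ 0.493 -0.155  0.3  ]
top lamp 0.3 735 [ 0.312 -0.45   0.3  ] [ 0.534 -0.177  0.4  ]
top lamp 0.4 392 [ 0.316 -0.449  0.4  ] [ 0.536 -0.214  0.432]
top lamp 0.5 1996 [ 0.3   -0.28   0.543] [ 0.33  -0.134  0.837]
top hose 0.03 202 [0.485 0.197 0.03 ] [0.603 0.36  0.1  ]
top hose 0.1 78 [0.539 0.304 0.103] [0.618 0.341 0.198]
top hose 0.2 9 [0.606 0.333 0.2  ] [0.617 0.344 0.206]
top disp 0.03 436 [ 0.557 -0.072  0.03 ] [0.651 0.089 0.1  ]
top disp 0.1 33 [ 0.575 -0.008  0.1  ] [0.623 0.049 0.106]
top work 0.03 1193 [ 0.484 -0.099  0.03 ] [0.75  0.197 0.1  ]
top work 0.1 33 [ 0.575 -0.008  0.1  ] [0.623 0.049 0.106]
top beyond 0.03 3912 [ 0.68 -0.2   0.03] [0.95  0.298 0.09 ]
side lamp 0.03 679 [ 0.35  -0.432  0.03 ] [ 0.62  -0.155  0.1  ]
side lamp 0.1 1146 [ 0.313 -0.438  0.1  ] [ 0.62  -0.153  0.2  ]
side lamp 0.2 516 [ 0.311 -0.45   0.2  ] [ 0.493 -0.154  0.3  ]
side lamp 0.3 740 [ 0.31 -0.45  0.3 ] [ 0.532 -0.176  0.4  ]
side lamp 0.4 292 [ 0.465 -0.285  0.4  ] [ 0.537 -0.215  0.428]
side hose 0.03 238 [0.484 0.198 0.03 ] [0.576 0.36  0.096]
side hose 0.1 26 [0.545 0.312 0.113] [0.62  0.344 0.199]
side hose 0.2 14 [0.604 0.334 0.2  ] [0.619 0.345 0.207]
side disp 0.03 617 [ 0.569 -0.072  0.031] [0.628 0.089 0.1  ]
side disp 0.1 13 [ 0.575 -0.009  0.101] [0.621 0.023 0.104]
side work 0.03 1696 [ 0.483 -0.1    0.03 ] [0.75 0.2  0.1 ]
side work 0.1 13 [ 0.575 -0.009  0.101] [0.621 0.023 0.104]
side beyond 0.03 5581 [ 0.68 -0.2   0.03] [0.95  0.3   0.087]
```

```bash
python3 -m jog '0 0 -0.06 0 0 0 0; 0 0 -0.12 0 0 0 0; 0 0 -0.18 0 0 0 0; 0 0 -0.24 0 0 0 0; 0 0 -0.30 0 0 0 0; 0 0 -0.30 0 0 0 0'
python3 -c "
from rig import *;s=read_state();print(s['joint_positions'].round(1),s['tcp_rot'].round(3))"
```

```text
time_s: 2.25
position: [0.2321, -0.5815, 0.5485]
tcp_rot: [[0.371, -0.929, 0.003], [-0.929, -0.371, -0.013], [0.013, 0.002, -1.0]]
force: [0.6, 0.2, -0.3]
opening: 0.401
[-78.5  20.3  52.1   0.  106.8 -10.2] [[ 0.371 -0.929  0.003]
 [-0.929 -0.371 -0.013]
 [ 0.013  0.002 -1.   ]]
```

```bash
python3 -m jog '-0.03 -0.045 0 0 0 -6 0; -0.06 -0.09 0 0 0 -12 0; -0.09 -0.135 0 0 0 -18 0; -0.12 -0.18 0 0 0 -24 0; -0.15 -0.225 0 0 0 -30 0; -0.18 -0.27 0 0 0 -36 0; -0.21 -0.315 0 0 0 -42 0; -0.24 -0.36 0 0 0 -48 0'
python3 - <<'E'
from rig import *
import numpy as np
from scipy.spatial.transform import Rotation as R
s=read_state();T=s['tcp_rot'];print(s['joint_positions'].round(1))
print(T.T@(np.array([.599,-.05,s['position'][2]])-s['position']))
print(R.from_matrix(T.T@np.diag([1,-1,-1])).as_rotvec(degrees=True))
E
```

```text
time_s: 3.25
position: [0.4776, -0.2223, 0.5404]
tcp_rot: [[0.939, -0.343, -0.001], [-0.343, -0.939, 0.001], [-0.002, -0.0, -1.0]]
force: [-0.3, -0.0, -0.5]
opening: 0.007
[-37.1  10.6  66.7   0.  102.8 -17.1]
[ 5.49873007e-02 -2.03473906e-01  1.24722808e-05]
[ -0.04455518   0.08689085 -20.05000584]
```

```bash
python3 -m jog '0.014 -0.05 0 0 0 -5 0; 0.028 -0.1 0 0 0 -10 0; 0.042 -0.15 0 0 0 -15 0; 0.055 -0.203 0 0 0 -20 0; 0.055 -0.203 0 0 0 -20 0; 0.055 -0.203 0 0 0 -20 0'
cat > st.py <<'E'
from rig import *
import numpy as np,sys
from scipy.spatial.transform import Rotation as R
s=read_state();T=s['tcp_rot'];print(s['time_s'],s['joint_positions'].round(1),s['position'].round(4),s['force'].round(2),s['moment'].round(2),round(s['opening'],3));print(T.round(4))
if len(sys.argv)>3: print("shift",(T.T@(np.array(list(map(float,sys.argv[1:4])))-s['position'])).round(4))
E
python3 st.py .599 -.05 .15
```

```text
time_s: 4.0
position: [0.5986, -0.0527, 0.5404]
tcp_rot: [[1.0, -0.004, -0.002], [-0.004, -1.0, -0.0], [-0.002, 0.0, -1.0]]
force: [-0.5, -0.4, 0.4]
opening: 0.005
4.0 [-15.7  18.2  56.4  -0.  105.5 -15.4] [ 0.5986 -0.0527  0.5404] [-0.51 -0.37  0.35] [-0.05 -0.13  0.01] 0.005
[[ 1.0e+00 -4.2e-03 -2.3e-03]
 [-4.2e-03 -1.0e+00 -1.0e-04]
 [-2.3e-03  1.0e-04 -1.0e+00]]
shift [ 0.0013 -0.0027  0.3904]
```

```bash
python3 -m jog '0 0 0.06 0 0 0 0; 0 0 0.12 0 0 0 0; 0 0 0.18 0 0 0 0; 0 0 0.24 0 0 0 0; 0 0 0.3 0 0 0 0; 0 -0.001 0.36 0 0 0 0; 0 -0.001 0.41 0 0 0 0; 0 -0.001 0.41 0 0 0 0'
python3 st.py .599 -.05 .09
python3 - <<'E'
from h import *
p,d,W=cloud("side"); crop("s",p,160,130,120,90,6,"pics/s2.png")
E
```

```text
time_s: 5.0
position: [0.5952, -0.0524, 0.128]
tcp_rot: [[1.0, -0.007, -0.01], [-0.007, -1.0, 0.002], [-0.01, -0.002, -1.0]]
force: [-0.3, 0.1, -0.0]
opening: 0.008
5.0 [-15.7  36.7  91.3  -0.   52.6 -15.3] [ 0.5952 -0.0524  0.128 ] [-0.26  0.07 -0.  ] [-0.04 -0.11  0.02] 0.008
[[ 0.9999 -0.0067 -0.0098]
 [-0.0067 -1.      0.0024]
 [-0.0098 -0.0024 -0.9999]]
shift [ 0.0042 -0.0023  0.0379]
```

View pics/s2.png

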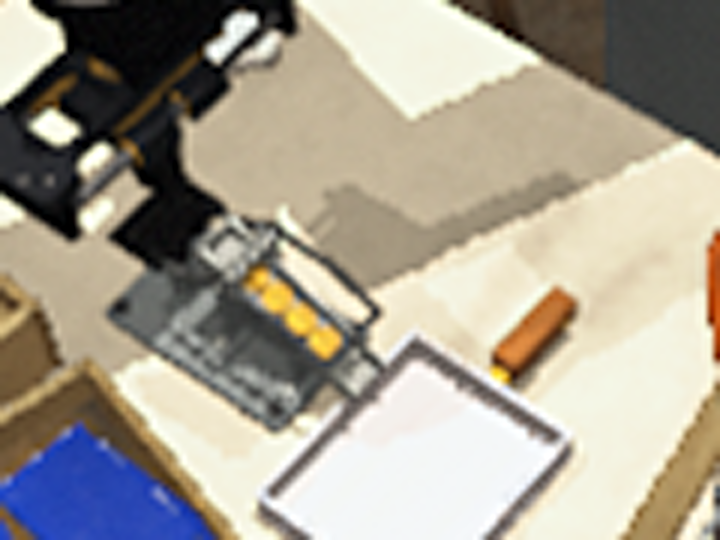

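The side view shows the shut fingertips over the black pad at (150,225), with four blanks in the chute. Pressing in small steps now.

```bash
python3 -m jog '0.002 -0.001 0.015 0 0 0 0; 0.004 -0.002 0.025 0 0 0 0; 0.004 -0.002 0.032 0 0 0 0; 0.004 -0.002 0.038 0 0 0 0; 0.004 -0.002 0.044 0 0 0 0'; python3 st.py .599 -.05 .075
```

```text
time_s: 5.68
position: [0.6033, -0.0487, 0.0882]
tcp_rot: [[1.0, -0.005, 0.001], [-0.005, -1.0, 0.001], [0.001, -0.001, -1.0]]
force: [-0.7, 3.3, 8.4]
opening: 0.005
5.675 [-15.2  40.4  91.8   0.1  47.8 -15. ] [ 0.6033 -0.0487  0.0882] [-0.67  3.34  8.4 ] [ 0.72  0.01 -0.01] 0.005
[[ 1.     -0.0049  0.0011]
 [-0.0049 -1.      0.0015]
 [ 0.0011 -0.0015 -1.    ]]
shift [-0.0043  0.0013  0.0132]
```

```bash
python3 -m jog '-0.002 0 0.005 0 0 0 0; -0.002 0 0.009 0 0 0 0; -0.002 0 0.013 0 0 0 0; -0.002 0 0.016 0 0 0 0;-0.002 0 0.016 0 0 0 0'; python3 st.py .599 -.05 .075
```

```text
time_s: 6.3
position: [0.6028, -0.0487, 0.0771]
tcp_rot: [[1.0, -0.004, 0.005], [-0.004, -1.0, 0.0], [0.005, -0.0, -1.0]]
force: [-4.9, 4.8, 30.0]
opening: 0.006
6.3 [-15.2  41.3  92.3   0.1  46.2 -15.1] [ 0.6028 -0.0487  0.0771] [-4.89  4.79 30.03] [1.19 0.86 0.09] 0.006
[[ 1.0e+00 -4.3e-03  5.1e-03]
 [-4.3e-03 -1.0e+00  4.0e-04]
 [ 5.1e-03 -5.0e-04 -1.0e+00]]
shift [-0.0038  0.0013  0.002 ]
```

30 N is far above the 8 N needed, so it's on the stop. I'll ease off slightly and hold for a second.

```bash
python3 -m jog '0 0 -0.001 0 0 0 0;0 0 -0.001 0 0 0 0;0 0 -0.001 0 0 0 0;0 0 -0.001 0 0 0 0;0 0 -0.001 0 0 0 0;0 0 -0.001 0 0 0 0;0 0 -0.001 0 0 0 0;0 0 -0.001 0 0 0 0'; python3 st.py
python3 - <<'E'
from h import *
p,d,W=cloud("side"); crop("s",p,160,130,120,90,6,"pics/s3.png")
E
```

```text
time_s: 7.3
position: [0.6027, -0.0488, 0.0772]
tcp_rot: [[1.0, -0.004, 0.005], [-0.004, -1.0, 0.0], [0.005, -0.0, -1.0]]
force: [-4.4, 5.3, 25.4]
opening: 0.004
7.3 [-15.3  41.2  92.3   0.1  46.2 -15.1] [ 0.6027 -0.0488  0.0772] [-4.43  5.3  25.42] [1.03 0.63 0.07] 0.004
[[ 1.0e+00 -4.4e-03  5.0e-03]
 [-4.4e-03 -1.0e+00  5.0e-04]
 [ 5.0e-03 -5.0e-04 -1.0e+00]]
```

View pics/s3.png

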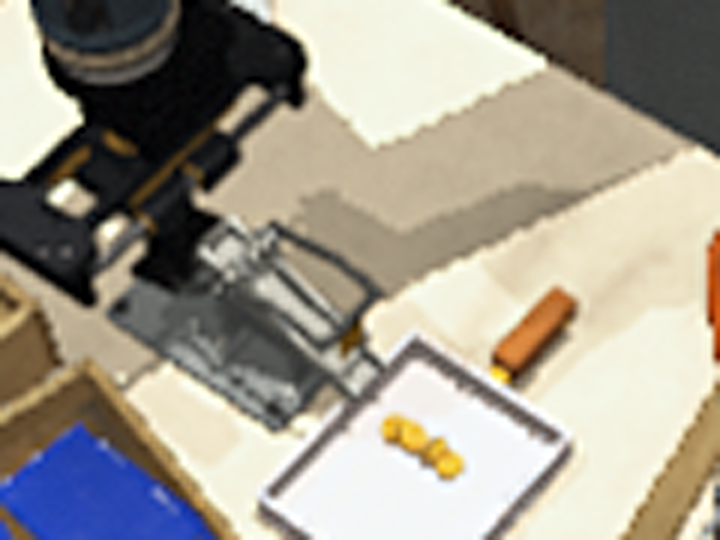

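Run:
```python
from h import *
p,d,W=cloud("side"); crop("s",p,205,170,50,45,15,"pics/s4.png")
print([(s["centre"].round(3) if hasattr(s["centre"],'round') else s["centre"],s["score"]) for s in spot_in("blank0_centre","side")])
p,d,W=cloud("top"); crop("s",p,250,155,75,45,10,"pics/t4.png")
print([(np.round(s["centre"],3),s["score"]) for s in spot_in("blank0_centre","top")])
```

```text
[]
[]
```

View pics/s4.png

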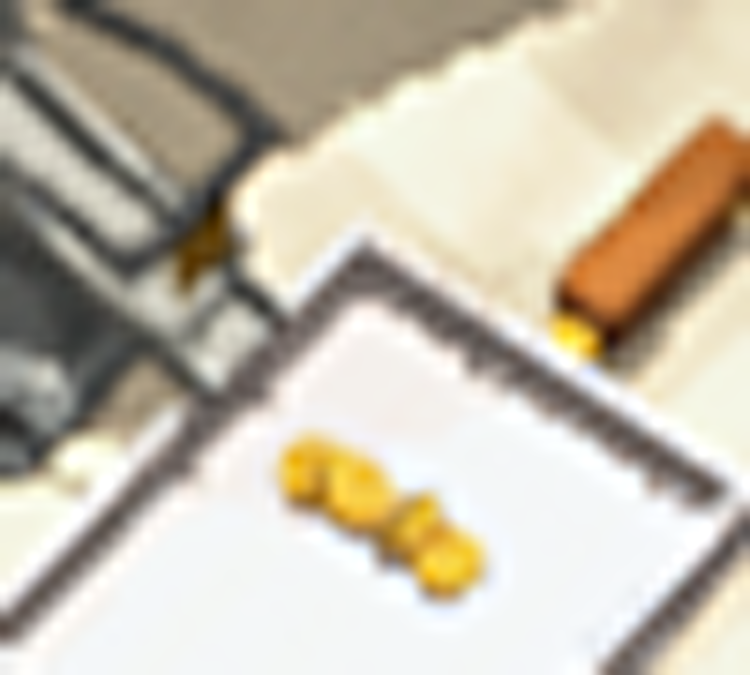

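View pics/t4.png

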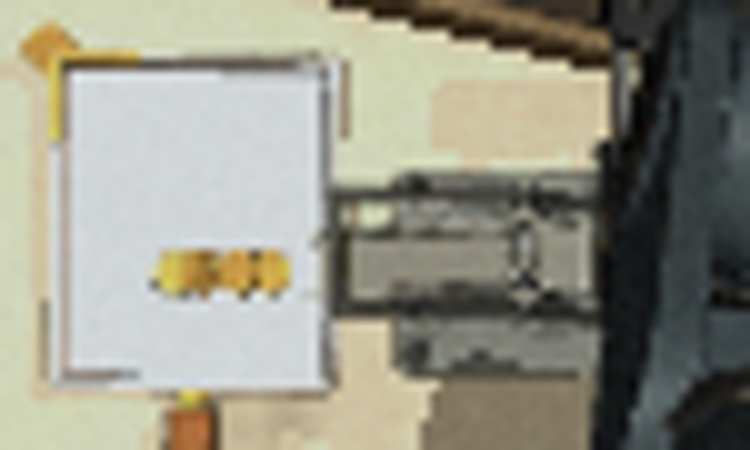

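Four blanks lie in the tray at top-crop x 160 to 290, y 270, and the chute is empty. The brass bit at side-crop (205,245) is the raised gate. Letting the treadle up gently.

```bash
python3 -m jog '0 0 -0.01 0 0 0 0;0 0 -0.02 0 0 0 0;0 0 -0.03 0 0 0 0;0 0 -0.045 0 0 0 0;0 0 -0.075 0 0 0 0;0 0 -0.12 0 0 0 0; 0 0 -0.15 0 0 0 0;0 0 -0.15 0 0 0 0.6'; python3 st.py .511 .142 .2
```

```text
time_s: 8.55
position: [0.6023, -0.0497, 0.2253]
tcp_rot: [[1.0, -0.004, 0.005], [-0.004, -1.0, -0.001], [0.005, 0.001, -1.0]]
force: [-0.1, 0.3, 0.2]
opening: 0.056
8.55 [-15.3  29.6  86.4   0.   63.8 -15.1] [ 0.6023 -0.0497  0.2253] [-0.06  0.32  0.17] [ 0.06 -0.12 -0.01] 0.056
[[ 1.     -0.004   0.0054]
 [-0.0039 -1.     -0.0012]
 [ 0.0054  0.0011 -1.    ]]
shift [-0.0922 -0.1914  0.0246]
```

```bash
python3 -m jog '-0.011 -0.024 0 0 0 -10 0.6;-0.022 -0.048 0 0 0 -20 0.6;-0.033 -0.072 0 0 0 -30 0.6;-0.044 -0.096 0 0 0 -40 0.6;-0.055 -0.12 0 0 0 -50 0.6;-0.066 -0.144 0 0 0 -60 0.6;-0.076 -0.168 0 0 0 -70 0.6;-0.087 -0.191 0 0 0 -80 0.6'
python3 -m jog '0 0 0 0 0 -9.7 0.6;0 0 0 0 0 -9.7 0.6;0 0 0 0 0 -9.7 0.6'; python3 st.py .516 .142 .1
python3 - <<'E'
from h import *
p,d,W=cloud("side"); crop("s",p,160,120,150,110,5,"pics/s5.png")
p,d,W=cloud("top"); crop("s",p,240,150,90,70,8,"pics/t5.png")
E
```

```text
time_s: 9.55
position: [0.5131, 0.1425, 0.2209]
tcp_rot: [[0.172, 0.985, -0.004], [0.985, -0.172, 0.0], [-0.001, -0.004, -1.0]]
force: [0.7, 1.1, 0.2]
opening: 0.599
time_s: 9.93
position: [0.5143, 0.1415, 0.2217]
tcp_rot: [[0.012, 1.0, -0.002], [1.0, -0.012, -0.0], [-0.0, -0.002, -1.0]]
force: [-0.7, 0.4, -0.6]
opening: 0.599
9.925 [  3.4  24.7  96.4   0.   59.  -85.9] [0.5143 0.1415 0.2217] [-0.66  0.4  -0.59] [ 0.11 -0.11  0.03] 0.599
[[ 0.0122  0.9999 -0.0018]
 [ 0.9999 -0.0122 -0.    ]
 [-0.     -0.0018 -1.    ]]
shift [0.0005 0.0019 0.1217]
```

View pics/s5.png

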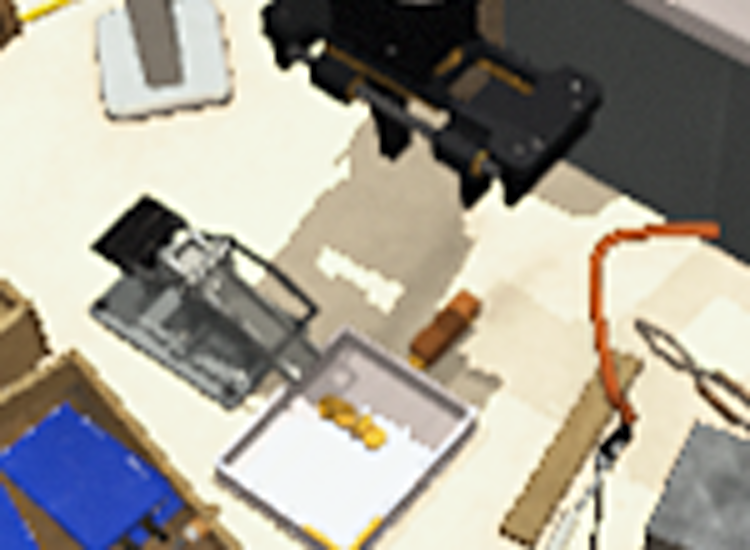

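View pics/t5.png

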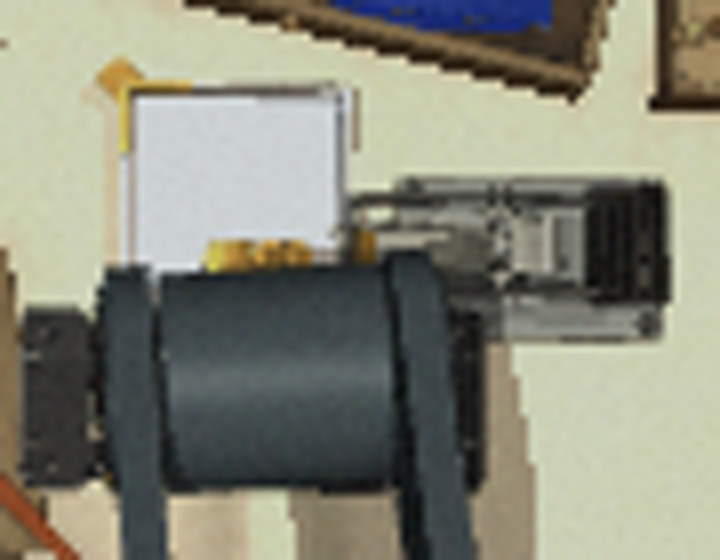

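Run:
```python
from h import *
for c in("side","top"):
    p,d,W=cloud(c)
    s=(d>0)&(W[...,0]>.3)&(W[...,0]<.6)&(W[...,1]>.155)&(W[...,1]<.36)&(W[...,2]>.015)&(W[...,2]<.18)
    s&=(p[...,0]>p[...,2].astype(int)+60)
    P=W[s]; P=P[P[:,0].argsort()]; print(c,len(P)); print(P[::max(1,len(P)//15)].round(3))
```

```text
side 54
[[0.327 0.241 0.016]
 [0.346 0.215 0.015]
 [0.423 0.204 0.016]
 [0.454 0.259 0.015]
 [0.472 0.255 0.016]
 [0.478 0.259 0.021]
 [0.484 0.263 0.026]
 [0.488 0.269 0.031]
 [0.491 0.267 0.032]
 [0.497 0.271 0.039]
 [0.504 0.276 0.046]
 [0.513 0.285 0.06 ]
 [0.52  0.289 0.067]
 [0.525 0.296 0.081]
 [0.536 0.303 0.097]
 [0.561 0.257 0.015]
 [0.595 0.337 0.018]
 [0.598 0.35  0.017]]
top 87
[[0.327 0.235 0.017]
 [0.335 0.223 0.019]
 [0.347 0.211 0.016]
 [0.42  0.198 0.017]
 [0.453 0.235 0.016]
 [0.465 0.247 0.016]
 [0.473 0.254 0.028]
 [0.481 0.251 0.022]
 [0.485 0.255 0.021]
 [0.489 0.258 0.027]
 [0.497 0.278 0.046]
 [0.501 0.274 0.045]
 [0.509 0.288 0.066]
 [0.513 0.285 0.062]
 [0.52  0.295 0.081]
 [0.528 0.299 0.082]
 [0.535 0.306 0.094]
 [0.542 0.304 0.11 ]]
```

```bash
python3 -m jog '0.001 0.001 0.05 0 0 0 0.6; 0.001 0.001 0.1 0 0 0 0.6; 0.001 0.001 0.14 0 0 0 0.6; 0.001 0.001 0.17 0 0 0 0.6; 0.001 0.001 0.185 0 0 0 0.6;0.001 0.001 0.192 0 0 0 0.6;0.001 0.001 0.192 0 0 0 0.6'; python3 st.py .516 .142 .028
python3 - <<'E'
from h import *
p,d,W=cloud("side"); crop("s",p,180,130,120,90,6,"pics/s6.png")
E
```

```text
time_s: 11.0
position: [0.5162, 0.1427, 0.0309]
tcp_rot: [[0.01, 1.0, 0.001], [1.0, -0.01, 0.0], [0.0, 0.001, -1.0]]
force: [-0.9, 0.4, 0.2]
opening: 0.601
11.0 [  3.5  42.8 103.2   0.   34.  -86. ] [0.5162 0.1427 0.0309] [-0.87  0.38  0.18] [ 0.13 -0.15 -0.03] 0.601
[[ 9.6e-03  1.0e+00  8.0e-04]
 [ 1.0e+00 -9.6e-03  1.0e-04]
 [ 1.0e-04  8.0e-04 -1.0e+00]]
shift [-0.0007 -0.0002  0.0029]
```

View pics/s6.png

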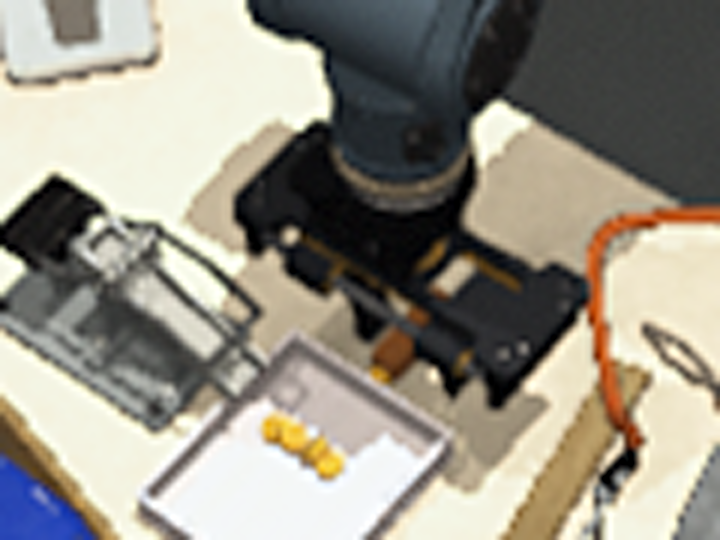

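The jaws straddle the handle at (395,350). Lowering 2 mm and closing.

```bash
python3 -m jog '0 0 0.002 0 0 0 0.45; 0 0 0.002 0 0 0 0.3; 0 0 0.002 0 0 0 0;0 0 0.002 0 0 0 0;0 0 0.002 0 0 0 0;0 0 0.002 0 0 0 0'; python3 st.py .516 .142 .028
python3 - <<'E'
from h import *
p,d,W=cloud("side"); crop("s",p,180,130,120,90,6,"pics/s7.png")
E
```

```text
time_s: 11.8
position: [0.5158, 0.1427, 0.0287]
tcp_rot: [[0.009, 1.0, 0.0], [1.0, -0.009, -0.0], [-0.0, 0.0, -1.0]]
force: [0.1, -0.3, 2.6]
opening: 0.227
11.8 [  3.5  43.  103.3  -0.   33.7 -86. ] [0.5158 0.1427 0.0287] [ 0.15 -0.29  2.62] [ 0.03 -0.08  0.09] 0.227
[[ 9.2e-03  1.0e+00  2.0e-04]
 [ 1.0e+00 -9.2e-03 -1.0e-04]
 [-1.0e-04  2.0e-04 -1.0e+00]]
shift [-0.0007  0.0002  0.0007]
```

View pics/s7.png

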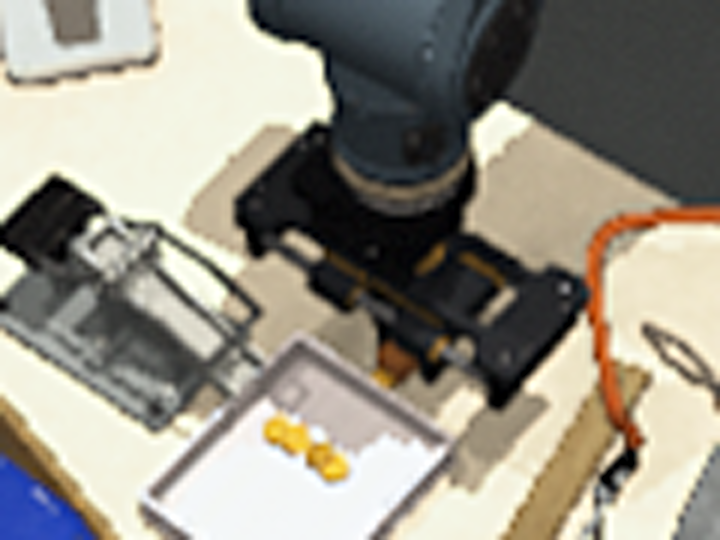

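The handle is held at 19.7 mm. Sliding left out from under the chute.

```bash
python3 -m jog '0.001 0 -0.002 0 0 0 0; 0.004 0 -0.002 0 0 0 0;0.008 0 -0.002 0 0 0 0;0.013 0 -0.002 0 0 0 0;0.018 0 -0.002 0 0 0 0;0.023 0 -0.002 0 0 0 0;0.027 0 -0.002 0 0 0 0;0.028 0 -0.002 0 0 0 0'; python3 st.py
python3 - <<'E'
from h import *
p,d,W=cloud("side"); crop("s",p,180,130,120,90,6,"pics/s8.png")
E
```

```text
time_s: 12.85
position: [0.5159, 0.1711, 0.0305]
tcp_rot: [[0.009, 1.0, -0.0], [1.0, -0.009, -0.0], [-0.0, -0.0, -1.0]]
force: [0.5, -0.9, -2.1]
opening: 0.233
12.85 [  6.6  43.1 102.   -0.   34.9 -82.9] [0.5159 0.1711 0.0305] [ 0.54 -0.9  -2.06] [ 0.11 -0.01  0.01] 0.233
[[ 8.9e-03  1.0e+00 -1.0e-04]
 [ 1.0e+00 -8.9e-03 -0.0e+00]
 [-0.0e+00 -1.0e-04 -1.0e+00]]
```

View pics/s8.png

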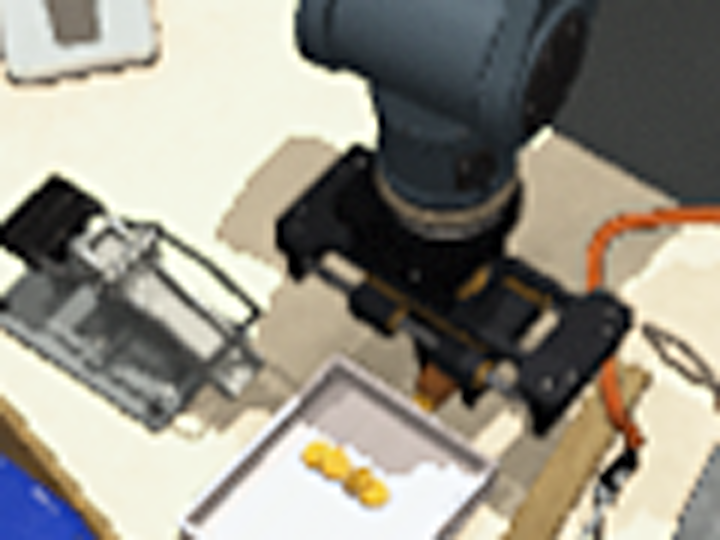

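```bash
python3 -m jog '0 0 -0.01 0 0 0 0; 0 0 -0.03 0 0 0 0;0 0 -0.055 0 0 0 0;0 0 -0.085 0 0 0 0;0 0 -0.115 0 0 0 0;0 0 -0.14 0 0 0 0;0 0 -0.155 0 0 0 0;0 0 -0.16 0 0 0 0'; python3 st.py
python3 - <<'E'
from h import *
p,d,W=cloud("side"); crop("s",p,160,110,150,110,5,"pics/s9.png")
E
```

```text
time_s: 13.9
position: [0.5162, 0.1706, 0.1915]
tcp_rot: [[0.01, 1.0, 0.001], [1.0, -0.01, 0.0], [0.0, 0.001, -1.0]]
force: [0.5, 0.0, -2.7]
opening: 0.23
13.9 [  6.5  27.8  96.8   0.   55.3 -82.9] [0.5162 0.1706 0.1915] [ 0.46  0.02 -2.68] [ 0.09  0.09 -0.03] 0.23
[[ 9.6e-03  1.0e+00  1.4e-03]
 [ 1.0e+00 -9.6e-03  2.0e-04]
 [ 2.0e-04  1.4e-03 -1.0e+00]]
```

View pics/s9.png

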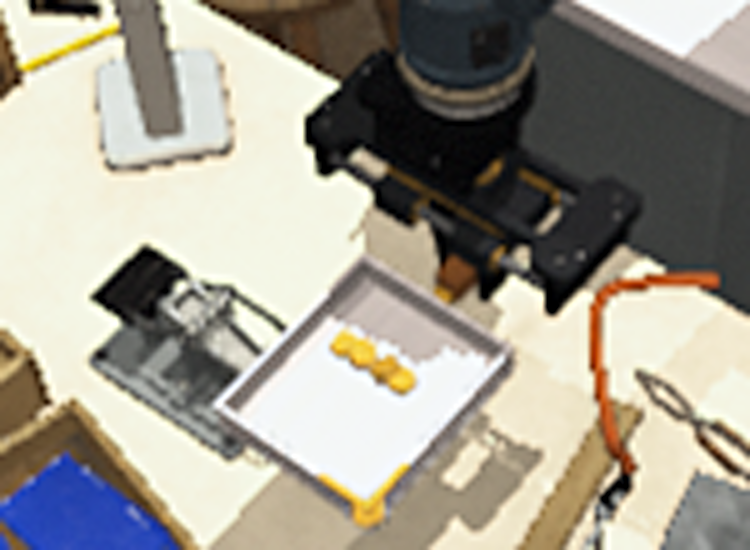

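Lifted level, with all four blanks together at crop (340-410, 345-380). Going higher, then tipping gently.

```bash
python3 -m jog '0 0 -0.01 0 0 0 0; 0 0 -0.03 0 0 0 0;0 0 -0.055 0 0 0 0;0 0 -0.085 0 0 0 0;0 0 -0.11 0 0 0 0;0 0 -0.125 0 0 0 0;0 0 -0.13 0 0 0 0'; 
python3 -m jog '0 0 0 1.5 -1.5 0 0; 0 0 0 4 -4 0 0;0 0 0 6.5 -6.5 0 0; 0 0 0 9 -9 0 0;0 0 0 11.5 -11.5 0 0;0 0 0 13.5 -13.5 0 0;0 0 0 15 -15 0 0;0 0 0 15 -15 0 0'; python3 st.py
python3 - <<'E'
from h import *
p,d,W=cloud("side"); crop("s",p,160,90,150,110,5,"pics/s10.png")
E
```

```text
time_s: 14.82
position: [0.5161, 0.1707, 0.3209]
tcp_rot: [[0.009, 1.0, 0.0], [1.0, -0.009, 0.0], [0.0, 0.0, -1.0]]
force: [-0.5, 0.4, -2.5]
opening: 0.228
time_s: 15.82
position: [0.5161, 0.1711, 0.3193]
tcp_rot: [[-0.026, 0.965, -0.26], [0.966, -0.043, -0.254], [-0.256, -0.258, -0.932]]
force: [0.5, -0.8, -3.1]
opening: 0.23
15.825 [ 12.4  28.1  76.  -11.1  94.1 -76.1] [0.5161 0.1711 0.3193] [ 0.46 -0.76 -3.11] [ 0.34 -0.18  0.04] 0.23
[[-0.0259  0.9653 -0.26  ]
 [ 0.9663 -0.0425 -0.2541]
 [-0.2563 -0.2578 -0.9316]]
```

View pics/s10.png

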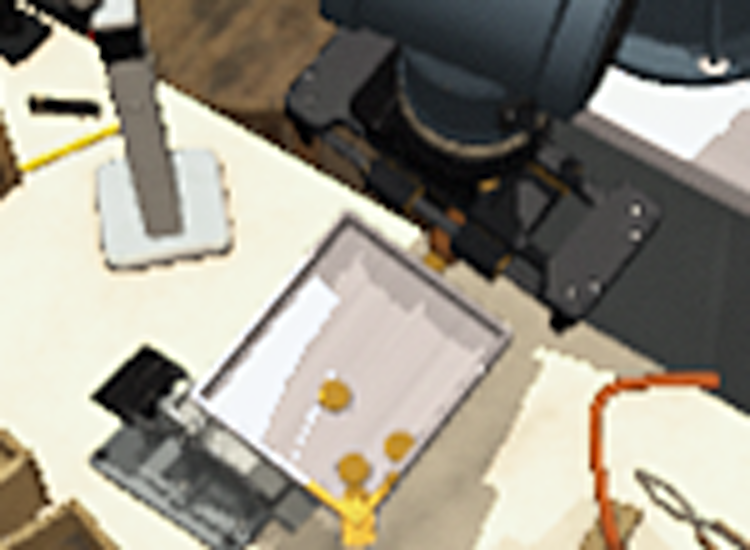

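They're sliding to the beak; one disc is still at (335,395). Continuing the tilt about the same axis.

```bash
python3 -m jog '0 0 0 2 -2 0 0; 0 0 0 4 -4 0 0;0 0 0 6.5 -6.5 0 0; 0 0 0 8.5 -8.5 0 0;0 0 0 10 -10 0 0;0 0 0 10 -10 0 0;0 0 0 10 -10 0 0;0 0 0 10 -10 0 0'
python3 -m jog '0 0 0 0 0 0 0;0 0 0 0 0 0 0;0 0 0 0 0 0 0;0 0 0 0 0 0 0'; python3 st.py
python3 - <<'E'
from h import *
p,d,W=cloud("side"); crop("s",p,160,90,150,110,5,"pics/s11.png");crop("s",p,205,155,60,50,13,"pics/s12.png")
p,d,W=cloud("top"); crop("s",p,235,145,90,70,8,"pics/t11.png")
E
```

```text
time_s: 16.88
position: [0.5159, 0.1706, 0.3209]
tcp_rot: [[-0.083, 0.907, -0.412], [0.909, -0.101, -0.405], [-0.409, -0.408, -0.816]]
force: [-0.5, -0.6, -3.1]
opening: 0.225
time_s: 17.38
position: [0.516, 0.1707, 0.3205]
tcp_rot: [[-0.084, 0.907, -0.413], [0.909, -0.101, -0.405], [-0.409, -0.409, -0.816]]
force: [-0.2, 0.1, -2.2]
opening: 0.231
17.375 [ 15.2  34.6  69.2 -17.2 107.2 -74.9] [0.516  0.1707 0.3205] [-0.21  0.07 -2.24] [ 0.44 -0.31 -0.05] 0.231
[[-0.0837  0.9069 -0.413 ]
 [ 0.9086 -0.1007 -0.4053]
 [-0.4091 -0.4092 -0.8156]]
```

View pics/s12.png

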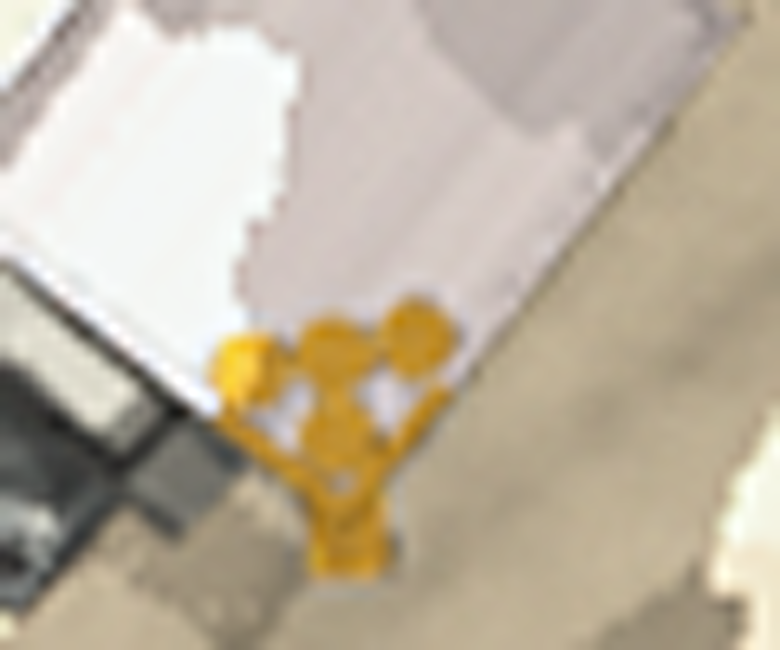

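View pics/s11.png

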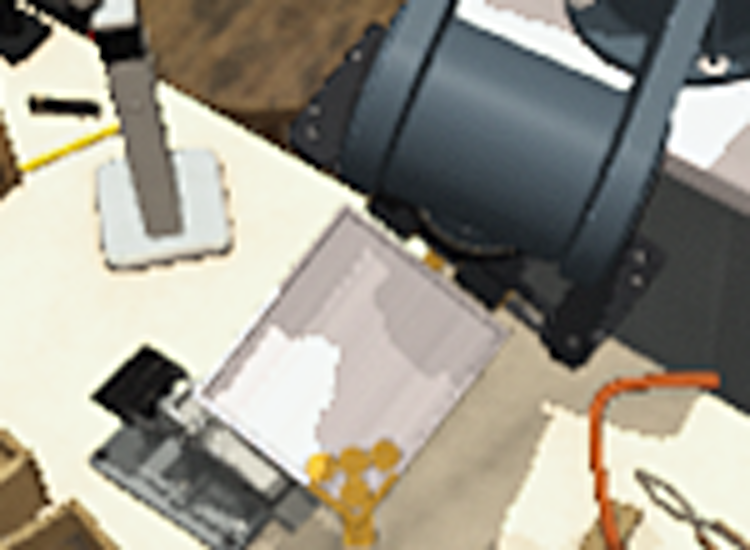

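View pics/t11.png

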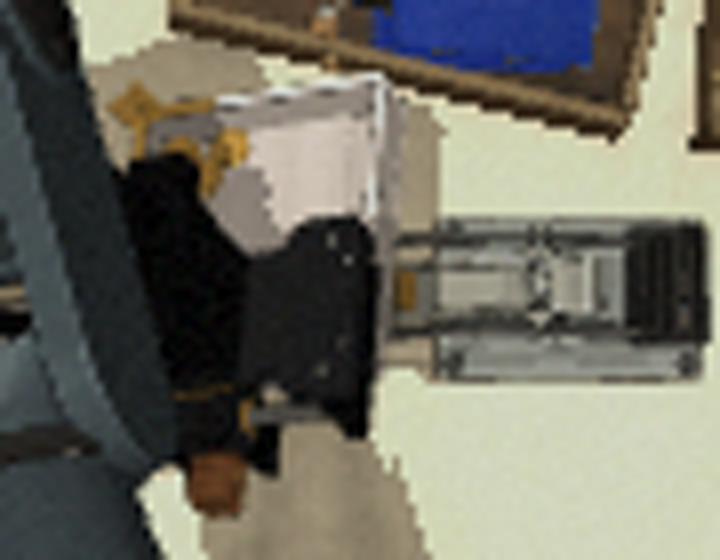

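All four discs are gathered at the beak: (248,370), (335,345), (418,338) and (335,425) in the enlarged crop. I'll check distances, tilt and height from depth.

Run:
```python
from h import *
s=read_state();T=s['tcp_rot'];R=np.c_[T[:,1],T[:,0],-T[:,2]]  # tray axes if not slipped
O=s['position']-R@np.array([-.101,0,.028])
C=O+R@np.array([.065,.055,.003]); print("corner",C.round(3),"tilt",np.degrees(np.arccos(R[2,2])))
for x in(-.068,.068):
  for y in(-.058,.058): print("z corner",x,y,(O+R@np.array([x,y,0]))[2].round(3))
p,d,W=cloud("side")
L=(W-O)@R
b=(abs(L[...,0])<.066)&(abs(L[...,1])<.056)&(L[...,2]<.03)&(L[...,2]>-.03)&(d>0)
gray=b&(p[...,0].astype(int)-p[...,2]<50)
A=np.c_[L[gray][:,:2],np.ones(gray.sum())]; print("floor plane in assumed tray frame",np.linalg.lstsq(A,L[gray][:,2],rcond=None)[0])
for x,y in((248,370),(335,345),(418,338),(335,425)):
    u,v=int(205+x/13),int(155+y/13); print(p[v,u],L[v,u].round(3),np.linalg.norm(W[v,u]-C).round(3))
print(s['qvel'].round(2))
for l in("mallet","wax_box"): print(l,[np.round(q["centre"],3) for q in spot_in(l,"side")])
```

```text
corner [0.652 0.194 0.21 ] tilt 35.35818907281592
z corner -0.068 -0.058 0.308
z corner -0.068 0.058 0.26
z corner 0.068 -0.058 0.252
z corner 0.068 0.058 0.205
floor plane in assumed tray frame [-0.06012664 -0.04747539  0.00137503]
[242 194  68] [0.057 0.023 0.005] 0.033
[194 145  49] [0.042 0.032 0.004] 0.032
[191 142  48] [0.03  0.048 0.01 ] 0.036
[190 141  46] [0.056 0.043 0.003] 0.015
[ 0.04  0.05  0.04 -0.03  0.13 -0.  ]
mallet [array([0.695, 0.298, 0.018])]
wax_box [array([ 0.617, -0.252,  0.026])]
```

```bash
python3 -m jog '0 0 0 0 0 0 0;0 0 0 0 0 0 0;0 0 0 0 0 0 0;0 0 0 0 0 0 0'; python3 -c "
from rig import *
print(hand_in())"
```

```text
time_s: 18.12
position: [0.516, 0.1707, 0.3205]
tcp_rot: [[-0.084, 0.907, -0.413], [0.909, -0.101, -0.405], [-0.409, -0.409, -0.816]]
force: [0.9, 0.8, -2.1]
opening: 0.227
the job is handed in; nothing more can be done
None
```

The job is handed in at 18.1 s of the 58 s allowed; `hand_in()` gives no verdict. I pressed the treadle down to its stop and let it spring back. I then slid the tray left out from under the chute by its handle, lifted it and tipped it towards the beak.

**Last checks**
- **Blanks:** all four are in view at the beak corner, about 15 to 36 mm from it by depth (limit 67 mm).
- **Tray:** it is held by the handle, with the jaws on its roughly 20 mm width. The tilt is about 35° from the gripper pose. The beak corner is about 210 mm above the bench and the lowest corner about 205 mm.
- **Steadiness:** the arm pose did not change over the last half second.
- **Dispenser:** the pictures show the treadle back up and the tray clear of the dispenser.
- **Mallet and round box:** both are within about 3 mm of where they started.

**What was weaker or disagreed**
- **Tilt:** a plane fitted to the tray floor came out about 4° off the gripper pose. That may be slight droop in the grip or depth noise, and is well within the limit either way.
- **Tweezers and blanks:** the networks never found the blanks. For the tweezers they returned nothing, apart from one region that was really the dispenser. I counted the blanks and judged the tweezers by eye in the pictures.
- **Press force:** it peaked at 30 N by the readings, under the 40 N limit.

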